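# Lock a tin in the punching jig

## Robot

A 6-joint arm with a two-finger parallel gripper is mounted at the origin on the work surface. World frame = base frame: x ahead of the robot, y to its left, z up, the work surface at z = 0. Lengths are in m, angles in rad, forces in N, time in s.
With the tool pointing down it reaches from about 0.275 to 0.85 m from the base axis. Payload 5.2 kg.
Tool frame: the origin (TCP) lies at the very end of the fingers, on their centre line; the grasp point (between the pads) lies 19 mm behind it; y points along the fingers, z is the direction in which the jaws open and shut, and the axes are right-handed (so a half turn about y gives the same grasp; the last joint's range is limited). The gripper opens to 85 mm and grips with 20 to 120 N. Pads are 22 mm wide; open, the fingers measure 114 mm over their backs; the gripper's body (76 mm by 85 mm) begins 54 mm behind the grasp point. The pads swing forward as they close: fully open they stand 13 mm farther back than shut.
Start: joints at [-1.405, 0.259, 1.535, -0, 1.348, -0.203], TCP at [0.198, -0.513, 0.231] pointing down, gripper open.
Joint ranges: [-3.14, 3.14], [-0.91, 2.08], [0.19, 2.58], [-1.22, 4.36], [0.22, 2.71], [-3.12, 3.12]. Speed limits (rad/s): [2.57, 2.57, 3.14, 3.14, 3.14, 3.14].

## Interface

Orientations are given as a unit quaternion [x, y, z, w].
In Python, from bench import arm gives the robot as it stands.
- The arm moves only by the shell command python3 -m creep 'ROWS' [FORCE]. ROWS is JSON, a list of rows, each an object of numbers: "x", "y", "z": the shift along the tool's x, y, z in mm; "ax", "ay", "az": the turn, a rotation vector about the tool's x, y, z in rad; "claw": the opening in per cent of the stroke, from 0 (shut) to 100 (fully open). In form: [{"x": .., "y": .., "z": .., "ax": .., "ay": .., "az": .., "claw": ..}, ...]. A call has 1 to 10 rows; each row shifts and turns the commanded pose from where the row before left it, along the tool's axes as they then stand; what a row does not reach is not made up. A row lasts 1/12 s, in which the tool goes at most 41.7 mm and 7.16 degrees, less where a joint would pass 70% of its speed; a pose out of reach is approached as far as the arm can. A call is refused whole if a number of a shift passes 41.7 or a number of a turn 0.125, either way. A call with a gripper value outside its range is refused whole. The fingers move at their own pace and stop on an object; FORCE is the grip in N (left out, the last holds). Time passes only in rows, so rows that do not move let the fingers close. It gives the time, the measured TCP pose, the force and the opening at its end, in the units of the state.
- arm.state(): the state, without advancing time (a new reading comes with each control period).
- arm.snapshot(name): name is "scene" or "top" or "wrist"; returns a dict with "color" (384x512x3 uint8, blue, green, red), "fx", "fy", "cx", "cy" (pixels), "distortion" ([k1, k2, p1, p2, k3] as OpenCV has them; the pictures are not rectified), "eye" and "orientation" of the camera in the world. Camera axes: x right, y down, z forward; pixel columns grow to the right and rows downward; lengths in m; the calibration is good to about 2 mm. A picture is of the moment at which its call begins. There is no depth.
- arm.job_done(): hands the job in, once; it reports no verdict.
The state is a dict: "t": time; "qpos": joint angles; "dq": joint speeds; "joint_efforts": joint torques, N m; "tcp_pos": TCP position; "tcp_rot": TCP orientation; "contact_force": force on the tool from outside, world axes, zero at the start; "torque": the same for the moment, N m; "opening": opening from 0.0 (shut) to 1.0 (fully open).
Only numpy, scipy, OpenCV 4.12 (cv2) and the standard library are available. Lean on these libraries where they do the work, as an engineer would, in place of code of your own. Each camera call takes 0.05 s, during which the arm holds its last target. There are 200 camera calls.

## Task

Clamp the tin in the punching jig: push its black knob with the fingertips along the long leg of the L-shaped slot right up to the corner, so that the jaw slides the tin into the V nest, then push the knob sideways to the very end of the short leg, so that the clamp is locked. Do not touch the tin yourself, keep it standing, leave all the other things on the table where they are, and finish with the hand clear.

Things in the scene. Friction and masses are not known exactly. Their poses are not given: they have to be found in the camera images.
- jig: Can-punching jig, fixed to the table: plywood board 355 x 136 x 18 mm (jig x = -170 to +185, y = +-68 mm), aluminium slot plate raised over one end (x = -160 to -12, y = -65 to +45 mm, top at z = 46 mm), wooden V nest (60 mm high) at the other. Origin under the board on the table, z up; jig x, the long leg's push, points roughly to the robot's left, jig -y, the short leg's push, away from it.
- clamp (a joint): Travel (m) of clamp and knob along the slot's long leg (jig +x): 0 at the slot's start, 0.080 at the corner, its end stop. A carriage under the plate bears the knob and an upright wooden jaw (60 mm wide, 70 mm high, face 130 mm ahead of the knob's axis) that pushes the tin. Friction about 1.5 N, plus light drag; stays where left.
- latch (a joint): Travel (m) of the knob along the short leg (jig -y): 0 on the long leg's line, 0.032 at the short leg's end, its end stop. Can pass 0.0015 only with the clamp at the corner (0.0785 or more). Friction about 1.5 N, plus light drag, no spring; stays where left.
- knob_top (a point): Centre of the top of the knob: a black upright cylinder 24 mm across, from 50 to 98 mm above the table, whose pin rides in the slot; a 26 mm collar below it lies 1.5 mm over the plate. It cannot be lifted off.
- slot_corner (a point): Corner of the 13 mm wide L-shaped slot, in the plate's top face 46 mm above the table, at jig x = -45, y = 0 mm: where the axis of the knob is at the corner. The long leg comes from jig x = -125 mm at y = 0.
- notch_end (a point): End of the short leg, in the plate's top face, at jig x = -45, y = -32 mm: where the axis of the knob is when locked.
- nest (a point): Where the centre of the tin's underside lies when the tin stands against both arms of the V nest, on the board's top (18 mm above the table). With the clamp at the corner the jaw leaves the tin 2 to 4 mm of play.
- can: Empty open tin to be clamped, 70 mm across, 80 mm tall, 0.08 to 0.2 kg, standing loose on the jig's board between two low guide strips (34 mm high over the table), 24 to 60 mm short of the nest. Origin: centre of its underside; z up.
- tall_tin: Empty open tin, 74 mm across, 108 mm tall, loose beside the jig, to be left alone. Origin: centre of its underside.
- wide_tin: Empty open tin, 84 mm across, 60 mm tall, loose beside the jig, to be left alone. Origin: centre of its underside.
- glue_jar: Closed jar, 60 mm across, 85 mm tall, loose beside the jig, to be left alone. Origin: centre of its underside.
- drink_can: Closed drink can, 66 mm across, 115 mm tall, loose beside the jig, to be left alone. Origin: centre of its underside.
- hammer: Hammer, 240 mm long, lying, loose beside the jig, to be left alone. Origin: under the tool, on the table; it lies along its own x, handle to -x.
- screwdriver: Screwdriver, 190 mm long, lying, loose beside the jig, to be left alone. Origin: under the tool, on the table; it lies along its own x, handle to -x.
- wood_block: Offcut of wood, 90 x 45 x 35 mm, lying flat, loose beside the jig, to be left alone. Origin: centre of its underside.
Things that resemble listed ones, but are neither listed nor needed, are in the scene too. Leave any purple look-alike of the can alone.

How it is judged:
On the way, in this order (a step that is already met when the one before it is completed fails the run):
1. the knob has come along the long leg to the corner, not yet turned (value of joint clamp above 0.074 m and value of joint latch below 0.012 m).
2. the knob is at the end of the short leg (value of joint clamp above 0.076 m and value of joint latch above 0.028 m), for 0.1 s.
At the end, for the whole second after the job is handed in: The clamp is at the corner of the slot (within 4 mm of its stop), the knob at the end of the short leg (within 4 mm of its stop), the tin stands upright on the board within 8 mm of its place in the V nest, and all is at rest (all of step 2 and horizontal distance between can and nest below 0.008 m and height (world z) of can below 0.023 m and angle between can's own z axis and vertical below 0.08 rad and linear speed of can below 0.02 m/s and velocity of joint clamp between -0.01 and 0.01 m/s and velocity of joint latch between -0.01 and 0.01 m/s); the robot touches nothing.
It fails at once if the tin is touched by the robot (contact force between any of the fingers, the arm and can above 1 N).
It fails at once if the tin is lifted or tipped over (height (world z) of can above 0.032 m or angle between can's own z axis and vertical above 0.4 rad).
It fails at once if something else on the table is moved by more than 20 mm or lifted (distance of any of tall_tin, wide_tin, glue_jar, drink_can, hammer, screwdriver, wood_block from where it was at the start of the episode above 0.02 m).
It also fails if it takes over 38 s, if anything falls off the work surface, if the arm or the gripper's body presses on something with over 40 N, if the wrist force passes 120 N, or if a joint passes its speed limit or range.

## Working session

There is one attempt and no reset: what is moved stays moved. The work goes in short steps, Python scripts to look and compute and a shell command to move; the robot and the scene stay as the last step left them, time stands still between calls to the robot, and variables do not carry over. Pictures are saved under pics/ and viewed, about 8 in all and at most 12, crops included, and the job is handed in when it is done.

```bash
mkdir -p pics
cat > h.py <<'E'
import numpy as np, cv2
from bench import arm
from scipy.spatial.transform import Rotation as R
def ray(s,uv):
    K=np.array([[s["fx"],0,s["cx"]],[0,s["fy"],s["cy"]],[0,0,1.]])
    n=cv2.undistortPoints(np.array([[uv]],float),K,np.array(s["distortion"],float))[0,0]
    return np.array(s["eye"]),R.from_quat(s["orientation"]).apply([n[0],n[1],1])
def onz(s,uv,z):
    e,d=ray(s,uv); return e+d*(z-e[2])/d[2]
def pix(s,p):
    r=R.from_quat(s["orientation"]); v=r.inv().as_rotvec()
    K=np.array([[s["fx"],0,s["cx"]],[0,s["fy"],s["cy"]],[0,0,1.]])
    t=-r.inv().apply(s["eye"])
    return cv2.projectPoints(np.array([p],float),v,t,K,np.array(s["distortion"],float))[0].ravel()
E
python3 - <<'E'
from h import *
import pickle
a=[arm.snapshot(n) for n in("scene","top")]
pickle.dump(a,open("s0.pkl","wb"))
for n,s in zip(("scene","top"),a):
    cv2.imwrite(f"pics/{n}0.png",s["color"]); print(n,s["eye"],s["orientation"])
st=arm.state();print(st)
print(R.from_quat(st["tcp_rot"]).as_matrix().round(3))
E
```

```text
scene [ 1.15307398 -0.17304677  1.26762827] [ 0.78314904  0.56420319 -0.14664756 -0.21644128]
top [0.35969387 0.08169478 1.25978026] [-0.70442261  0.70782813 -0.03906993  0.03523735]
{'t': 0.1, 'qpos': array([-1.40479695e+00,  2.59292918e-01,  1.53597912e+00, -1.77579090e-06,
        1.34799879e+00, -2.02805765e-01]), 'dq': array([-1.36124555e-03, -3.63874043e-03, -3.62819656e-03,  3.65964885e-05,
       -4.90756919e-04, -1.11948099e-04]), 'joint_efforts': array([ 2.46088290e-03, -4.46968675e+01, -2.91246289e+01, -3.26366589e-04,
        6.30566821e-03,  8.88824427e-07]), 'tcp_pos': array([ 0.1982138 , -0.51253152,  0.23054336]), 'tcp_rot': array([-0.12964436,  0.69571143, -0.69452497,  0.12966498]), 'contact_force': array([-0.62258507,  0.80513863,  0.41023589]), 'torque': array([-0.02723439, -0.02204383, -0.00579042]), 'opening': 0.9985355613489911}
[[-0.933 -0.     0.361]
 [-0.361  0.002 -0.933]
 [-0.    -1.    -0.002]]
```

View pics/top0.png

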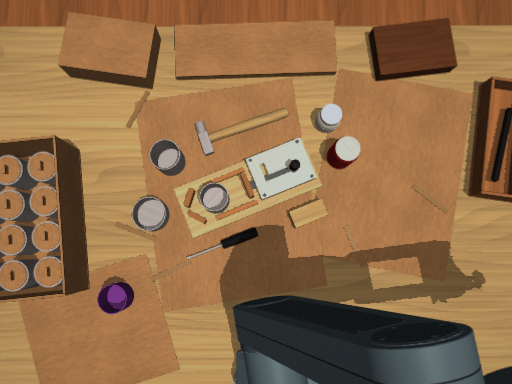

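View pics/scene0.png

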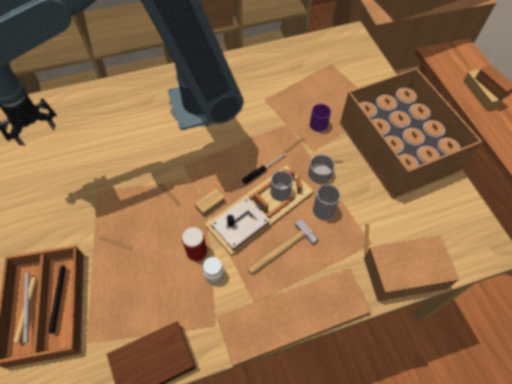

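The top view shows the jig at (175–320, 140–235): knob (294,165), plate (247–316, 140–198), tin on the board (214,197). The purple look-alike is at (116,297). Other open grey tins, at (166,155) and (150,213), stand off the board. I'll confirm with an enlarged crop.

Run:
```python
from h import *
import pickle
a=pickle.load(open("s0.pkl","rb"))
c=a[1]["color"][120:250,170:360]
cv2.imwrite("pics/crop0.png",cv2.resize(c,None,fx=4,fy=4,interpolation=cv2.INTER_CUBIC))
```

```text
(no output)
```

View pics/crop0.png

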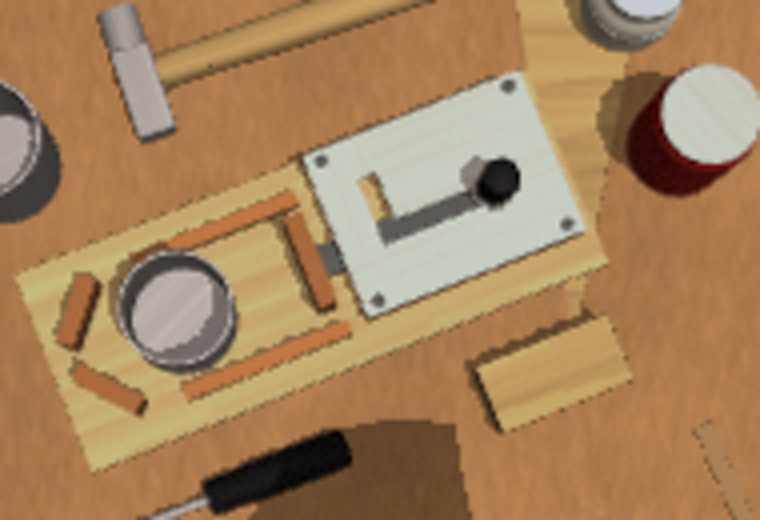

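The crop confirms it: the tin between the guide strips is at crop (178,310), the knob at (500,180), the slot corner at about (388,232) and the short-leg end at (370,180). The plate corners are at (302,157), (521,72), (584,231) and (368,318).

```bash
cat >> h.py <<'E'
def fit(P,Q): # Q=R P+t 2D
    pc,qc=P.mean(0),Q.mean(0);A=(P-pc)[:,0]+1j*(P-pc)[:,1];B=(Q-qc)[:,0]+1j*(Q-qc)[:,1]
    th=np.angle((A.conj()*B).sum());M=np.array([[np.cos(th),-np.sin(th)],[np.sin(th),np.cos(th)]])
    return th,M,qc-M@pc
E
python3 - <<'E'
from h import *
import pickle
s=pickle.load(open("s0.pkl","rb"))[1]
f=lambda u:(np.array(u)+.5)/4-.5+[170,120]
P=np.array([[-.012,-.065],[-.160,-.065],[-.160,.045],[-.012,.045]])
Q=np.array([onz(s,f(u),.046)[:2] for u in [(302,157),(521,72),(584,231),(368,318)]])
th,M,t=fit(P,Q);print(th,t,((P@M.T+t-Q)*1000).round(1).tolist())
np.savez("jig.npz",th=th,M=M,t=t)
for n,p in dict(start=(-.125,0),corner=(-.045,0),end=(-.045,-.032)).items(): print(n,M@p+t,pix(s,[*(M@p+t),.046])*4-[680,480])
k=onz(s,f((500,180)),.098)[:2];print("knob",k,M.T@(k-t))
c=onz(s,f((178,310)),.098)[:2];print("can",c,M.T@(c-t))
for n,u,z in (("drink",(343,151),.115),("jar",(330,117),.085),("block",(308,213),.035),("hammer",(205,138),.03)):
    p=onz(s,u,z)[:2];print(n,p,M.T@(p-t))
st=arm.state();print("push dir jig x in world",M[:,0],"-y",-M[:,1])
E
```

```text
1.9432630528629415 [0.51289961 0.06576677] [[0.4, 0.1], [0.4, 0.8], [-0.5, -1.5], [-0.3, 0.7]]
start [ 0.55838888 -0.05066229] [505.95080968 184.59523129]
corner [0.52927575 0.02385231] [387.6790194  231.08289791]
end [0.55908159 0.03549756] [368.67511708 184.0873675 ]
knob [ 0.55360084 -0.04057133] [-0.11385852  0.00078749]
can [0.47598416 0.15270092] [0.09440735 0.00274769]
drink [ 0.58302314 -0.15426237] [-0.23046124  0.01475638]
jar [ 0.67375457 -0.13065669] [-0.24149259 -0.07834427]
block [ 0.44120408 -0.07886847] [-0.10862694  0.11941436]
hammer [0.63479609 0.18045291] [ 0.06246254 -0.15527424]
push dir jig x in world [-0.36391413  0.9314325 ] -y [0.9314325  0.36391413]
```

The tool frame is already aligned with the jig (tool x ≈ jig +y, tool z ≈ jig −x), so no turn is needed. I'll shut the fingers and travel high to a point behind the knob.

```bash
python3 -m creep '[{"x":-33,"z":-18,"claw":0},{"x":-33,"z":-18,"claw":0},{"x":-33,"z":-18,"claw":0},{"x":-33,"z":-18,"claw":0},{"x":-33,"z":-18,"claw":0},{"x":-33,"z":-18,"claw":0},{"x":-33,"z":-18,"claw":0},{"x":-33,"z":-18,"claw":0},{"x":-33,"z":-18,"claw":0},{"x":-33,"z":-18,"claw":0}]' 30
cat > w.py <<'E'
from h import *
j=np.load("jig.npz");s=arm.state();p=s["tcp_pos"]
T=R.from_quat(s["tcp_rot"]).as_matrix()
print("t",s["t"],"tcp",p.round(4),"jig mm",(j["M"].T@(p[:2]-j["t"])*1000).round(1),"F tool",(T.T@s["contact_force"]).round(1),"open",s["opening"])
jx=np.r_[j["M"][:,0],0];print("jig axes in tool",(T.T@jx).round(3),(T.T@np.r_[j["M"][:,1],0]).round(3))
E
python3 w.py
```

```text
t 0.1 tcp [ 0.1982 -0.5125  0.2305] jig mm [-424.1  503.6] F tool [ 0.3 -0.4 -1. ] open 0.9985355613489911
jig axes in tool [ 0.004  0.002 -1.   ] [ 1.    -0.     0.004]invalid input at $[0]: expected keys x, y, z, ax, ay, az, claw
```

All keys are required.

```bash
python3 -m creep '[{"x":-33,"y":0,"z":-18,"ax":0,"ay":0,"az":0,"claw":0},{"x":-33,"y":0,"z":-18,"ax":0,"ay":0,"az":0,"claw":0},{"x":-33,"y":0,"z":-18,"ax":0,"ay":0,"az":0,"claw":0},{"x":-33,"y":0,"z":-18,"ax":0,"ay":0,"az":0,"claw":0},{"x":-33,"y":0,"z":-18,"ax":0,"ay":0,"az":0,"claw":0},{"x":-33,"y":0,"z":-18,"ax":0,"ay":0,"az":0,"claw":0},{"x":-33,"y":0,"z":-18,"ax":0,"ay":0,"az":0,"claw":0},{"x":-33,"y":0,"z":-18,"ax":0,"ay":0,"az":0,"claw":0},{"x":-33,"y":0,"z":-18,"ax":0,"ay":0,"az":0,"claw":0},{"x":-33,"y":0,"z":-18,"ax":0,"ay":0,"az":0,"claw":0}]' 30
python3 w.py
```

```text
t: 0.93
tcp_pos: [0.4419, -0.2243, 0.2311]
tcp_rot: [-0.13, 0.695, -0.695, 0.13]
contact_force: [0.2, -0.8, -0.3]
opening: -0.001
t 0.9333 tcp [ 0.4419 -0.2243  0.2311] jig mm [-244.4  171.7] F tool [0.1 0.3 0.8] open -0.0007060285813291523
jig axes in tool [ 0.004  0.    -1.   ] [1.    0.    0.004]
```

```bash
python3 -m creep '[{"x":-33,"y":0,"z":-18,"ax":0,"ay":0,"az":0,"claw":0},{"x":-33,"y":0,"z":-18,"ax":0,"ay":0,"az":0,"claw":0},{"x":-33,"y":0,"z":-18,"ax":0,"ay":0,"az":0,"claw":0},{"x":-33,"y":0,"z":-18,"ax":0,"ay":0,"az":0,"claw":0},{"x":-25,"y":0,"z":-12,"ax":0,"ay":0,"az":0,"claw":0},{"x":-12,"y":0,"z":-5,"ax":0,"ay":0,"az":0,"claw":0},{"x":0,"y":25,"z":0,"ax":0,"ay":0,"az":0,"claw":0},{"x":0,"y":35,"z":0,"ax":0,"ay":0,"az":0,"claw":0},{"x":0,"y":30,"z":0,"ax":0,"ay":0,"az":0,"claw":0},{"x":0,"y":0,"z":0,"ax":0,"ay":0,"az":0,"claw":0}]' 30
python3 w.py
python3 - <<'E'
from h import *
s=arm.snapshot("wrist");c=arm.snapshot("scene")
a=s["color"];b=cv2.resize(c["color"][150:290,130:330],(512,358),interpolation=cv2.INTER_CUBIC)
cv2.imwrite("pics/w1.png",cv2.resize(np.vstack([a,b]),None,fx=.8,fy=.8))
j=np.load("jig.npz")
for y in (0,):print(pix(s,[*(j["M"]@[-.113,0]+j["t"]),.098]))
E
```

```text
t: 1.77
tcp_pos: [0.5622, -0.0812, 0.1349]
tcp_rot: [-0.134, 0.697, -0.693, 0.126]
contact_force: [-1.1, 0.8, 0.2]
opening: 0.004
t 1.7667 tcp [ 0.5622 -0.0812  0.1349] jig mm [-154.8    7.6] F tool [ 0.7 -0.2 -1.1] open 0.0035916386852895576
jig axes in tool [ 0.004  0.008 -1.   ] [1.    0.01  0.004]
[185.73203261 210.25130963]
```

View pics/w1.png

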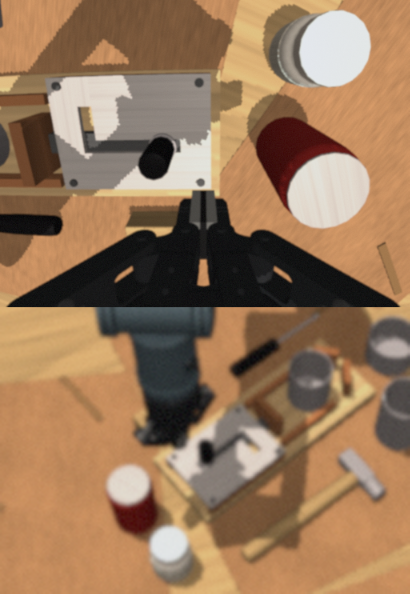

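The wrist picture shows the fingers at (203,200) standing clear behind the knob. The knob's top is at (152,168), matching the prediction, and the drink can is clear to the right. I'll align on the slot line and lower to z ≈ 0.078.

```bash
python3 -m creep '[{"x":-6,"y":0,"z":-4,"ax":0,"ay":0,"az":0,"claw":0},{"x":0,"y":0,"z":0,"ax":0,"ay":0,"az":0,"claw":0},{"x":0,"y":15,"z":0,"ax":0,"ay":0,"az":0,"claw":0},{"x":0,"y":15,"z":0,"ax":0,"ay":0,"az":0,"claw":0},{"x":0,"y":15,"z":0,"ax":0,"ay":0,"az":0,"claw":0},{"x":0,"y":8,"z":0,"ax":0,"ay":0,"az":0,"claw":0},{"x":0,"y":0,"z":0,"ax":0,"ay":0,"az":0,"claw":0},{"x":0,"y":0,"z":0,"ax":0,"ay":0,"az":0,"claw":0}]' 
python3 w.py
```

```text
t: 2.53
tcp_pos: [0.5715, -0.0765, 0.0893]
tcp_rot: [0.129, -0.695, 0.695, -0.13]
contact_force: [-0.5, -0.4, -0.3]
opening: -0.002
t 2.5333 tcp [ 0.5715 -0.0765  0.0893] jig mm [-153.8   -2.8] F tool [0.6 0.3 0.2] open -0.0022169627361594228
jig axes in tool [ 0.004 -0.001 -1.   ] [ 1.    -0.001  0.004]
```

```bash
python3 -m creep '[{"x":3,"y":8,"z":0,"ax":0,"ay":0,"az":0,"claw":0},{"x":0,"y":6,"z":-2,"ax":0,"ay":0,"az":0,"claw":0},{"x":0,"y":0,"z":-4,"ax":0,"ay":0,"az":0,"claw":0},{"x":0,"y":0,"z":-4,"ax":0,"ay":0,"az":0,"claw":0},{"x":0,"y":0,"z":-4,"ax":0,"ay":0,"az":0,"claw":0},{"x":0,"y":0,"z":-4,"ax":0,"ay":0,"az":0,"claw":0},{"x":0,"y":0,"z":-4,"ax":0,"ay":0,"az":0,"claw":0},{"x":0,"y":0,"z":-4,"ax":0,"ay":0,"az":0,"claw":0},{"x":0,"y":0,"z":0,"ax":0,"ay":0,"az":0,"claw":0}]' 
python3 w.py
python3 - <<'E'
from h import *
s=arm.snapshot("wrist")
cv2.imwrite("pics/w2.png",s["color"])
E
```

```text
t: 3.28
tcp_pos: [0.5584, -0.0522, 0.0744]
tcp_rot: [-0.13, 0.695, -0.695, 0.13]
contact_force: [-0.9, -0.5, -0.2]
opening: 0.003
t 3.2833 tcp [ 0.5584 -0.0522  0.0744] jig mm [-126.4    0.6] F tool [1.  0.2 0.2] open 0.002700422749592697
jig axes in tool [ 0.003  0.001 -1.   ] [ 1.    -0.     0.003]
```

View pics/w2.png

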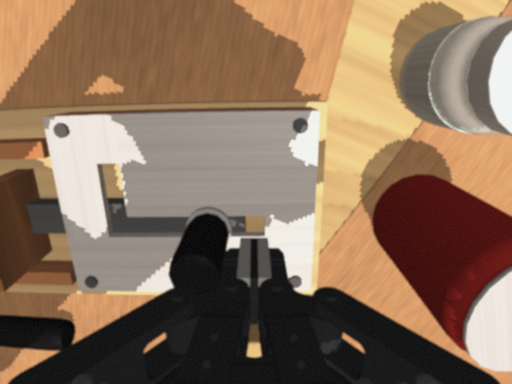

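The knob (208,230) is just ahead of the fingertips (255,260) and in line with them. I'll push along the long leg at about 48 mm/s.

```bash
python3 -m creep '[{"x":0,"y":0,"z":-4,"ax":0,"ay":0,"az":0,"claw":0},{"x":0,"y":0,"z":-4,"ax":0,"ay":0,"az":0,"claw":0},{"x":0,"y":0,"z":-4,"ax":0,"ay":0,"az":0,"claw":0},{"x":0,"y":0,"z":-4,"ax":0,"ay":0,"az":0,"claw":0},{"x":0,"y":0,"z":-4,"ax":0,"ay":0,"az":0,"claw":0},{"x":0,"y":0,"z":-4,"ax":0,"ay":0,"az":0,"claw":0},{"x":0,"y":0,"z":-4,"ax":0,"ay":0,"az":0,"claw":0},{"x":0,"y":0,"z":-4,"ax":0,"ay":0,"az":0,"claw":0},{"x":0,"y":0,"z":-4,"ax":0,"ay":0,"az":0,"claw":0},{"x":0,"y":0,"z":-4,"ax":0,"ay":0,"az":0,"claw":0}]' 
python3 w.py
python3 - <<'E'
from h import *
s=arm.snapshot("wrist");c=arm.snapshot("scene")
a=s["color"];b=cv2.resize(c["color"][150:290,130:330],(512,358),interpolation=cv2.INTER_CUBIC)
cv2.imwrite("pics/w3.png",cv2.resize(np.vstack([a,b]),None,fx=.8,fy=.8))
E
```

```text
t: 4.17
tcp_pos: [0.5442, -0.0157, 0.0744]
tcp_rot: [0.13, -0.695, 0.695, -0.13]
contact_force: [-0.5, -3.2, 2.3]
opening: -0.001
t 4.1667 tcp [ 0.5442 -0.0157  0.0744] jig mm [-87.3   0.5] F tool [ 1.6 -2.3  2.8] open -0.0014820709088039143
jig axes in tool [ 0.004 -0.    -1.   ] [1.    0.    0.004]
```

View pics/w3.png

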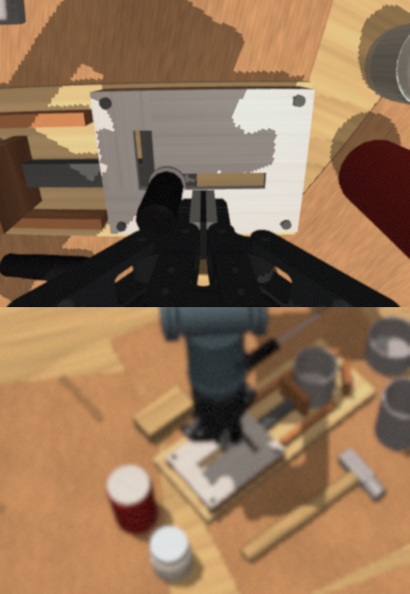

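The knob is sliding (its base is near (165,180), about 20 mm short of the corner) and the tin is upright. I'll continue up to the stop.

```bash
python3 -m creep '[{"x":0,"y":0,"z":-4,"ax":0,"ay":0,"az":0,"claw":0},{"x":0,"y":0,"z":-4,"ax":0,"ay":0,"az":0,"claw":0},{"x":0,"y":0,"z":-4,"ax":0,"ay":0,"az":0,"claw":0},{"x":0,"y":0,"z":-3,"ax":0,"ay":0,"az":0,"claw":0},{"x":0,"y":0,"z":0,"ax":0,"ay":0,"az":0,"claw":0}]' 
python3 w.py
python3 -m creep '[{"x":0,"y":0,"z":-2,"ax":0,"ay":0,"az":0,"claw":0},{"x":0,"y":0,"z":-1,"ax":0,"ay":0,"az":0,"claw":0}]'
```

```text
t: 4.68
tcp_pos: [0.5386, -0.0013, 0.0743]
tcp_rot: [-0.13, 0.695, -0.695, 0.13]
contact_force: [-0.3, -2.0, -0.6]
opening: -0.001
t 4.6833 tcp [ 0.5386 -0.0013  0.0743] jig mm [-71.9   0.4] F tool [1.  0.6 1.8] open -0.0006295242991895175
jig axes in tool [ 0.003  0.    -1.   ] [1.    0.    0.003]
t: 4.85
tcp_pos: [0.5388, -0.0006, 0.0744]
tcp_rot: [0.129, -0.694, 0.696, -0.13]
contact_force: [3.2, -11.2, -2.4]
opening: 0.001
```

The hard stop shows as 11 N, with the TCP at −71 mm, which matches 26.5 mm between the finger and knob axes. I'll back off, swing round to the robot's side of the knob, and come level with the corner.

```bash
python3 -m creep '[{"x":0,"y":0,"z":8,"ax":0,"ay":0,"az":0,"claw":0},{"x":0,"y":0,"z":6,"ax":0,"ay":0,"az":0,"claw":0},{"x":12,"y":0,"z":0,"ax":0,"ay":0,"az":0,"claw":0},{"x":14,"y":0,"z":0,"ax":0,"ay":0,"az":0,"claw":0},{"x":14,"y":0,"z":0,"ax":0,"ay":0,"az":0,"claw":0},{"x":0,"y":0,"z":0,"ax":0,"ay":0,"az":0,"claw":0},{"x":0,"y":0,"z":-12,"ax":0,"ay":0,"az":0,"claw":0},{"x":0,"y":0,"z":-14,"ax":0,"ay":0,"az":0,"claw":0},{"x":0,"y":0,"z":-12,"ax":0,"ay":0,"az":0,"claw":0},{"x":0,"y":0,"z":0,"ax":0,"ay":0,"az":0,"claw":0}]' 
python3 -m creep '[{"x":0,"y":0,"z":0,"ax":0,"ay":0,"az":0,"claw":0}]'
python3 w.py
python3 - <<'E'
from h import *
s=arm.snapshot("wrist");c=arm.snapshot("scene")
a=s["color"];b=cv2.resize(c["color"][150:290,130:330],(512,358),interpolation=cv2.INTER_CUBIC)
cv2.imwrite("pics/w4.png",cv2.resize(np.vstack([a,b]),None,fx=.8,fy=.8))
E
```

```text
t: 5.68
tcp_pos: [0.4905, 0.012, 0.0741]
tcp_rot: [-0.131, 0.696, -0.694, 0.13]
contact_force: [0.1, 0.8, -0.4]
opening: -0.0
t: 5.77
tcp_pos: [0.4917, 0.0104, 0.0743]
tcp_rot: [-0.131, 0.695, -0.695, 0.131]
contact_force: [-0.8, -0.7, 0.5]
opening: 0.003
t 5.7667 tcp [0.4917 0.0104 0.0743] jig mm [-43.9  39.9] F tool [ 1.  -0.5  0.4] open 0.003193749183734134
jig axes in tool [ 0.001  0.    -1.   ] [ 1.    -0.     0.001]
```

View pics/w4.png

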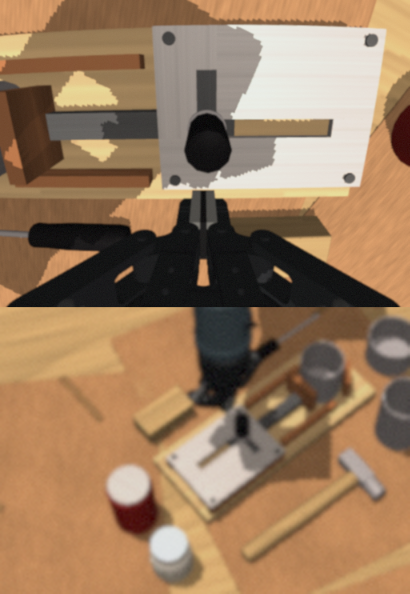

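The knob (208,145) sits at the corner, with the short leg straight ahead of the fingers at (205,90). I'll push along it.

```bash
python3 -m creep '[{"x":-6,"y":0,"z":0,"ax":0,"ay":0,"az":0,"claw":0},{"x":-6,"y":0,"z":0,"ax":0,"ay":0,"az":0,"claw":0},{"x":-4,"y":0,"z":0,"ax":0,"ay":0,"az":0,"claw":0},{"x":-4,"y":0,"z":0,"ax":0,"ay":0,"az":0,"claw":0},{"x":-4,"y":0,"z":0,"ax":0,"ay":0,"az":0,"claw":0},{"x":-4,"y":0,"z":0,"ax":0,"ay":0,"az":0,"claw":0},{"x":-4,"y":0,"z":0,"ax":0,"ay":0,"az":0,"claw":0},{"x":-4,"y":0,"z":0,"ax":0,"ay":0,"az":0,"claw":0},{"x":-4,"y":0,"z":0,"ax":0,"ay":0,"az":0,"claw":0},{"x":0,"y":0,"z":0,"ax":0,"ay":0,"az":0,"claw":0}]' 
python3 w.py
```

```text
t: 6.7
tcp_pos: [0.53, 0.0236, 0.0743]
tcp_rot: [-0.129, 0.695, -0.695, 0.13]
contact_force: [-0.5, -0.7, -0.6]
opening: -0.0
t 6.7 tcp [0.53   0.0236 0.0743] jig mm [-45.5  -0.6] F tool [0.7 0.6 0.4] open -0.00045103508675040365
jig axes in tool [ 0.004  0.    -1.   ] [ 1.    -0.001  0.004]
```

```bash
python3 -m creep '[{"x":-3,"y":0,"z":0,"ax":0,"ay":0,"az":0,"claw":0},{"x":-3,"y":0,"z":0,"ax":0,"ay":0,"az":0,"claw":0},{"x":-2,"y":0,"z":0,"ax":0,"ay":0,"az":0,"claw":0},{"x":0,"y":0,"z":0,"ax":0,"ay":0,"az":0,"claw":0}]' 
python3 w.py
python3 -m creep '[{"x":-2,"y":0,"z":0,"ax":0,"ay":0,"az":0,"claw":0},{"x":-1,"y":0,"z":0,"ax":0,"ay":0,"az":0,"claw":0}]' 
python3 w.py
```

```text
t: 7.03
tcp_pos: [0.5369, 0.0265, 0.0742]
tcp_rot: [-0.13, 0.695, -0.695, 0.13]
contact_force: [-0.7, -0.2, -1.0]
opening: 0.002
t 7.0333 tcp [0.5369 0.0265 0.0742] jig mm [-45.3  -8.1] F tool [ 0.7  1.  -0.1] open 0.0022721718616907343
jig axes in tool [ 0.004  0.    -1.   ] [ 1.    -0.     0.004]
t: 7.2
tcp_pos: [0.5387, 0.0273, 0.0742]
tcp_rot: [-0.13, 0.695, -0.695, 0.129]
contact_force: [-7.0, -2.9, 3.6]
opening: 0.001
t 7.2 tcp [0.5387 0.0273 0.0742] jig mm [-45.2 -10. ] F tool [ 7.5 -3.6  0.2] open 0.0013234549454862728
jig axes in tool [ 0.003  0.    -1.   ] [1.    0.002 0.003]
```

```bash
python3 -m creep '[{"x":-1,"y":0,"z":0,"ax":0,"ay":0,"az":0,"claw":0},{"x":0,"y":0,"z":0,"ax":0,"ay":0,"az":0,"claw":0}]' 
python3 w.py
python3 -m creep '[{"x":10,"y":0,"z":0,"ax":0,"ay":0,"az":0,"claw":0},{"x":20,"y":0,"z":0,"ax":0,"ay":0,"az":0,"claw":0},{"x":20,"y":0,"z":0,"ax":0,"ay":0,"az":0,"claw":0},{"x":0,"y":-25,"z":0,"ax":0,"ay":0,"az":0,"claw":0},{"x":0,"y":-30,"z":0,"ax":0,"ay":0,"az":0,"claw":0},{"x":0,"y":-30,"z":0,"ax":0,"ay":0,"az":0,"claw":0},{"x":20,"y":-30,"z":0,"ax":0,"ay":0,"az":0,"claw":0},{"x":35,"y":0,"z":20,"ax":0,"ay":0,"az":0,"claw":0},{"x":35,"y":0,"z":20,"ax":0,"ay":0,"az":0,"claw":0},{"x":30,"y":0,"z":20,"ax":0,"ay":0,"az":0,"claw":0}]'
python3 -m creep '[{"x":30,"y":0,"z":25,"ax":0,"ay":0,"az":0,"claw":0},{"x":30,"y":0,"z":25,"ax":0,"ay":0,"az":0,"claw":0},{"x":30,"y":0,"z":25,"ax":0,"ay":0,"az":0,"claw":0},{"x":30,"y":0,"z":25,"ax":0,"ay":0,"az":0,"claw":0},{"x":0,"y":0,"z":0,"ax":0,"ay":0,"az":0,"claw":0},{"x":0,"y":0,"z":0,"ax":0,"ay":0,"az":0,"claw":0}]'
python3 - <<'E'
from h import *
import pickle
c=arm.snapshot("top");pickle.dump(c,open("s1.pkl","wb"))
cv2.imwrite("pics/t5.png",cv2.resize(c["color"][90:260,130:370],None,fx=3,fy=3,interpolation=cv2.INTER_CUBIC))
E
```

```text
t: 7.37
tcp_pos: [0.5387, 0.0273, 0.0742]
tcp_rot: [0.131, -0.695, 0.695, -0.128]
contact_force: [-5.9, -2.9, 3.9]
opening: -0.003
t 7.3667 tcp [0.5387 0.0273 0.0742] jig mm [-45.2 -10. ] F tool [ 6.6 -3.9  0.6] open -0.0031840814796180623
jig axes in tool [ 0.003  0.001 -1.   ] [1.    0.004 0.003]
t: 8.2
tcp_pos: [0.4024, -0.0902, 0.1901]
tcp_rot: [0.129, -0.694, 0.696, -0.131]
contact_force: [0.3, -0.7, 0.1]
opening: 0.001
t: 8.7
tcp_pos: [0.3267, -0.2281, 0.1895]
tcp_rot: [0.127, -0.695, 0.696, -0.128]
contact_force: [0.2, 0.3, 0.5]
opening: -0.003
```

View pics/t5.png

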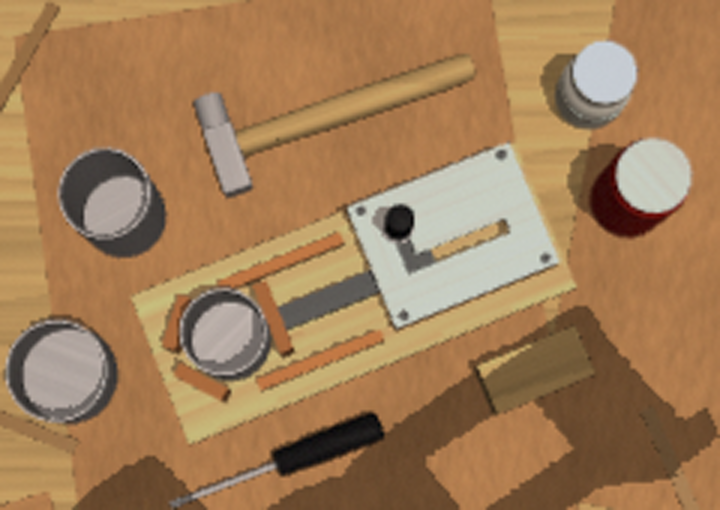

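Run:
```python
from h import *
import pickle
s=pickle.load(open("s1.pkl","rb"));j=np.load("jig.npz")
for n,u,z in (("knob",(400,222),.098),("can",(225,333),.098)):
    p=onz(s,(np.array(u)+.5)/3-.5+[130,90],z)[:2];print(n,(j["M"].T@(p-j["t"])*1000).round(1))
o=pickle.load(open("s0.pkl","rb"))[1]["color"];n=s["color"]
st=arm.state();print(st["contact_force"],st["dq"].round(3))
arm.job_done()
```

```text
knob [-44.  -29.3]
can [118.4   2.4]
[ 0.14404599 -0.24564093  0.35541134] [ 0.054 -0.001  0.008  0.     0.005  0.002]
the job is handed in; nothing more can be done
```

I clamped the tin and handed the job in at about 8.7 s of the 38 s allowed. With the fingers shut, I pushed the knob along the long leg to the corner, moved round it, and pushed it to the end of the short leg. The hand then withdrew clear. No verdict is reported on hand-in.

Last checks:
- **Corner:** the push stopped hard at about 11 N with the TCP about 26 mm behind the corner, which fits the knob being at its stop.
- **Short leg:** the push stopped at about 7 N and did not move when I pushed 1 mm further. The final top picture puts the knob at jig (−44, −29) mm against a nominal (−45, −32) mm. That 3 mm difference is within the picture reading error, but it also means about 1 mm of spare against the 4 mm limit if taken literally.
- **Tin:** it stands upright between the jaw and the V nest, read at jig (118, 2) mm. I estimated about (122, 0) mm from the jaw geometry, because the nest point itself was not measured.
- **Other things:** they look unmoved in the picture, though I did not measure their positions again. The contact force on the tool was about zero.

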